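# Open the board test fixture and eject the board

### The arm

A 7-joint arm with a two-finger parallel gripper is mounted at the origin on a cart in front of the work surface, level with it; the furniture and walls round the work are solid. World frame = base frame: x ahead of the robot, y to its left, z up, the work surface at z = 0. Lengths are in m, angles in rad, forces in N, time in s.
With the tool pointing down it reaches from about 0.4 to 0.85 m from the base axis. Payload 10.4 kg.
Tool frame: the origin (TCP) lies at the very end of the fingers, on their centre line; the grasp point (between the pads) lies 19 mm behind it; z points along the fingers, y is the line along which they close (so a half turn about z gives the same grasp; the last joint's range is limited). The gripper opens to 87 mm and grips with 3 to 60 N. Pads are 19 mm wide; open, the fingers measure 117 mm over their backs; the gripper's body (75 mm by 190 mm) begins 51 mm behind the grasp point.
Start: joints at [-1.347, 0.332, -0.065, 1.46, 0.022, 1.35, -0.088], TCP at [0.153, 0.606, 0.223] pointing down, gripper open.
Joint ranges: [-2.6, 2.6], [-0.5, 2.12], [-1.47, 1.34], [0.16, 2.42], [-1.27, 4.41], [0.06, 2.06], [-2.6, 2.6]. Speed limits (rad/s): [2.22, 2.22, 2.79, 2.79, 3.14, 3.14, 3.14].

### API

Orientations are given as a unit quaternion [w, x, y, z].
In Python, from rig import telemetry, get_image, camera_info, workorder, boxes_of, tip_of gives the robot as it stands.
- The arm moves only by the tool play_rows, never from a script. Its argument "deltas" is a list that holds one entry, the list of rows, each a list of 4 numbers: the shift along the tool's x, y, z in mm, then the turn about the tool's z in rad. In form: [[[x, y, z, twist], ...]]. A call has 1 to 12 rows; each row is the pose to reach, as a shift and turn from the pose commanded when the call began, along the tool's axes at that moment; what a row does not reach only later rows make up. A row lasts 1/10 s, in which the tool goes at most 50 mm and 8.59 degrees, less where a joint would pass 70% of its speed; a pose out of reach is approached as far as the arm can. A call with a gripper value outside its range is refused whole. "jaw" is the opening, from -1 (shut) to 1 (fully open), set as the call begins (left out, the last holds). The fingers move at their own pace and stop on an object; "grip_force" is the grip in N (left out, the last holds). Time passes only in rows, so rows that repeat a pose let the fingers close. It gives the time, the measured TCP pose, the force, the opening and the grip force at its end, in the units of the state.
- telemetry.sense(): the state, without advancing time (a new reading comes with each control period).
- get_image(name): name is "side" or "top" or "wrist"; returns (picture, depth): 420x560x3 uint8, red, green, blue; 420x560 float32, m along the optical axis (not along the pixel's ray), 0 where there is no reading.
- camera_info(name): a dict with "camera_matrix" (3x3 intrinsics, pixels), "rvec" (rotation vector, rad) and "tvec" (3), from world to camera coordinates, as OpenCV has them. Camera axes: x right, y down, z forward; pixel columns grow to the right and rows downward; lengths in m; the calibration is good to about 2 mm. A picture is of the moment at which its call begins: read the wrist's pose just before it. camera_info takes no time and is no camera call; for the wrist camera it gives the pose at the moment of the call.
- workorder.finish_job(): hands the job in; it is judged then, once.
Trained networks look in the newest picture that a camera, given by its name, has taken for a name from the list of things; names that differ only in an ending like _2 or _b are one class to them, and where a whole thing is asked for, a point or a joint stands for the part that bears it (a point fixed in the world has none). Each returns a list of dicts, best first, with "score" (0 to 1); they miss things now and then, are a little off and sometimes report something else, mostly with a low value. They report only what shows in the picture. A call takes as long as a camera call.
- boxes_of(camera, label): "point" ([row, column] in pixels, amid what is visible of it).
- tip_of(camera, label): "point" ([row, column] in pixels: a listed point, or the origin of a listed thing).
The state is a dict: "t": time; "joint_pos": joint angles; "joint_vel": joint speeds; "tau": joint torques, N m; "eef_pos": TCP position; "eef_rot": TCP orientation; "wrist_force": force on the tool from outside, world axes, zero at the start; "ft_torque": the same for the moment, N m; "opening": finger opening in m; "grasp_force": force on a finger pad.
Only numpy, scipy, OpenCV 4.12 (cv2) and the standard library are available. Lean on these libraries where they do the work, as an engineer would, in place of code of your own. Each camera call takes 0.05 s, during which the arm holds its last target. There are 200 camera calls.

### The job

The blue test fixture has finished with the circuit board inside it. Press its red release tab so that the sprung lid pops up, push the lid back until it rests fully open on its stop, then press the yellow ejector key all the way down so that the front edge of the board comes up out of the nest, and leave it so. Only press and push: keep the fingers off the board, leave the board in its nest, and do not disturb the things lying around.

Things in the scene. Friction and masses are not known exactly. Their poses are not given: they have to be found in the camera images.
- test_fixture: Clamshell board test fixture, fixed to the bench: blue housing 136 x 120 mm, aluminium deck (top at z 45 mm), hinged aluminium lid with a clear window (top at z 72 mm when shut), red tab at its front. Origin: centre of its underside, on the bench; +x points to its back (hinge side), y to its left, z up. It roughly faces the robot (yaw 0.05 to 0.6).
- release_tab (a joint): Red release tab, a rocker across the fixture's front (pin at x -76, z 30 mm in the fixture frame). 0 = at rest, hook over the lid's nose; grows as the pad is pressed down, stop at 0.30 rad (pad middle 7.5 mm lower). The hook lets go at about 0.17 rad. Sprung: pressing near the pad's middle takes 3 N at first, 5 to 6 N at letting go, 6 to 9 N at the stop; springs back when let go.
- tab_pad (a point): Middle of the top of the red pad of the release tab (pad 36 mm wide along y and 40 mm along x), at (-101, 0, 34) mm in the fixture frame at rest; pressed straight down from above. The steel hook and the lid's front face are 20 mm and more behind it (+x).
- lid (a joint): Lid, hinged at the fixture's back. 0 = shut and latched. When the tab is pressed a damped spring lifts it within about 1.5 s to 0.95 rad and holds it there. Pushed further it leaves the spring; let go short of upright (below 1.4 rad) it falls back to 0.95, past 1.6 rad it sinks gently by its own weight to its stop at 1.92 rad and stays. Pushing takes 1 to 2 N at the front edge.
- lid_front (a point): Middle of the lower edge of the lid's front rim (110 mm wide along y); moves with the lid. In the fixture frame: shut (-63, 0, 47) mm, at 0.95 rad about (-21, 0, 154), at 1.6 rad (53, 0, 185), at 1.92 rad (93, 0, 182). The lid is 25 mm thick at this rim; its outer side, turned up and back as it opens, lies beyond this edge.
- lid_hinge (a point): Hinge axis of the lid, at (62, 0, 60) mm in the fixture frame; the axis runs along the fixture's y. Does not move.
- eject_key (a joint): Yellow ejector key inside the fixture, under the lid, in front of the nest: a stiff rocker. 0 = up, 0.25 rad = all the way down (pad middle then about 7.5 mm lower). Needs about 4 to 7 N near the pad's middle and stays where it is left. Its fork lifts the board's front edge.
- key_pad (a point): Middle of the top of the yellow ejector key (pad 34 mm wide along y, 24 mm along x), at (-40, 0, 63) mm in the fixture frame when up; pressed straight down from above. The nest wall begins 42 mm behind it (+x) and is 6.5 mm high above the deck.
- nest (a point): Middle of the floor of the nest (pocket 28 mm along x, 78 mm along y) that holds the board, at (22, 0, 45) mm in the fixture frame.
- board: Green circuit board, 75 x 26 x 10 mm, lying loose in the nest with its long side along the fixture's y. Origin: middle of its underside; its x is along its length, its y points to the fixture's front. Not to be touched by the fingers.
- tweezers: Steel tweezers, 122 x 13 x 18 mm, lying left of the fixture; bystander, origin at the middle of the underside.
- driver_red: Red precision screwdriver, 144 x 15 x 15 mm, lying left of the fixture; bystander, origin at the middle of the underside.
- side_cutters: Side cutters with blue handles, 106 x 52 x 10 mm, lying in front to the right; bystander, origin at the middle of the underside.
- film_tape: Roll of amber tape, 73 mm across, 19 mm high; bystander on the right, origin at the middle of the underside.
- phone_dummy: White flat phone dummy, 140 x 68 x 9 mm; bystander on the right near the bench edge, origin at the middle of the underside.
- motor_1: Black gimbal motor with a short lead, 42 mm across, 31 mm high; bystander behind the fixture, origin at the middle of the underside.
- clamp_a: Black phone clamp bracket, 94 x 58 x 28 mm; bystander behind the fixture, origin at the middle of the underside.

How it is judged:
By the outcome, as a careful person would: the job done as asked, in the order asked, and still so for the second after the job is handed in, with the robot touching nothing.
It also fails if it takes over 45 s, if anything falls off the work surface, if the arm or the gripper's body presses on something with over 40 N, if the wrist force passes 120 N, or if a joint passes its speed limit or range.

## Working session

There is one attempt and no reset: what is moved stays moved. The work goes in short steps, Python scripts to look and compute and a tool call to move; the robot and the scene stay as the last step left them, time stands still between calls to the robot, and variables do not carry over. Pictures are saved under pics/ and viewed, at most 10 in all, crops included, and the job is handed in when it is done.

Besides the shell and the picture viewer there is one more tool, called after "Request:" as a command line: name --argument value ..., lists and objects as JSON in quotes. play_rows: Moves the arm, as the interface text tells. Its arguments: {"type":"object","properties":{"deltas":{"type":"array"},"jaw":{"type":"number"},"grip_force":{"type":"number"}},"required":["deltas"]}

```bash
mkdir -p pics; cat > h.py <<'E'
import numpy as np, cv2
from rig import telemetry, get_image, camera_info, workorder, boxes_of, tip_of
def cam(n):
    c=camera_info(n); K=np.array(c["camera_matrix"],float); R=cv2.Rodrigues(np.array(c["rvec"],float))[0]; t=np.array(c["tvec"],float).ravel(); return K,R,t
def unproj(n,rc,d):
    K,R,t=cam(n); r,c=rc
    return R.T@(np.linalg.inv(K)@np.array([c,r,1.])*d-t)
def on_z(n,rc,z):
    K,R,t=cam(n); r,c=rc
    o=-R.T@t; v=R.T@np.linalg.inv(K)@np.array([c,r,1.]); return o+v*(z-o[2])/v[2]
def save(p,f): cv2.imwrite(f,cv2.cvtColor(p,cv2.COLOR_RGB2BGR))
E
python3 - <<'E'
from h import *
s=telemetry.sense(); print(s)
for n in("top","side"):
    p,d=get_image(n); save(p,f"pics/{n}0.png")
    for l,z in(("tab_pad",.034),("lid_front",.047),("lid_hinge",.06),("test_fixture",0)):
        for q in tip_of(n,l)[:2]:
            rc=q["point"]; i,j=int(round(rc[0])),int(round(rc[1]))
            print(n,l,np.round(rc,1),round(q["score"],2),on_z(n,rc,z).round(4),unproj(n,rc,d[min(max(i,0),419),min(max(j,0),559)]).round(4))
E
```

```text
{'t': 0.0, 'joint_pos': array([-1.34661223,  0.33283581, -0.0646806 ,  1.46094349,  0.02158648,
        1.34994364, -0.08849724]), 'joint_vel': array([ 3.51234252e-04, -6.29782992e-04,  7.79339942e-04,  8.42841924e-04,
       -7.34440565e-05, -1.83641924e-04, -1.04460653e-03]), 'tau': array([-5.69508902e-04, -6.23246241e+01,  2.40956945e-02, -3.89915550e+01,
       -6.14843611e-02,  3.95440869e-02,  1.38904752e-04]), 'eef_pos': array([0.15259474, 0.60566964, 0.22177539]), 'eef_rot': array([-5.71413811e-05,  1.23077898e-01,  9.92396753e-01, -7.15449709e-04]), 'wrist_force': array([-0.28862213,  0.09141042, -0.40855082]), 'ft_torque': array([ 0.02187924, -0.01757605, -0.01878692]), 'grasp_force': 0.0, 'opening': 0.08674616644859856}
top tab_pad [259.  235.6] 0.8 [0.4344 0.1992 0.034 ] [0.4342 0.199  0.0371]
top lid_front [246.8 232.5] 0.82 [0.4642 0.2068 0.047 ] [0.4634 0.2059 0.0562]
top lid_hinge [200.3 223.6] 0.94 [0.5807 0.2314 0.06  ] [0.5786 0.2301 0.0714]
top lid_hinge [246.7 197.4] 0.69 [0.4624 0.2928 0.06  ] [0.4671 0.3025 0.0016]
top test_fixture [224.1 227.7] 0.96 [0.5278 0.2255 0.    ] [0.5188 0.2182 0.0698]
side tab_pad [251.7 338.7] 0.4 [0.4237 0.2017 0.034 ] [0.4237 0.2019 0.0341]
side lid_front [247.9 322.7] 0.75 [0.4627 0.2082 0.047 ] [0.4673 0.2554 0.0718]
side lid_hinge [249.1 271.8] 0.77 [0.5805 0.2419 0.06  ] [0.5802 0.2502 0.0644]
side lid_hinge [222.7 342.2] 0.55 [0.4041 0.0921 0.06  ] [ 0.3875 -0.0218  0.0087]
side test_fixture [269.3 292.7] 0.79 [0.5323 0.228  0.    ] [0.5333 0.2857 0.0342]
```

```bash
python3 -c "
import cv2,numpy as np
cv2.imwrite('pics/both0.png',cv2.resize(np.hstack([cv2.imread('pics/top0.png'),cv2.imread('pics/side0.png')]),(800,300)))"
```

```text
(no output)
```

View pics/both0.png

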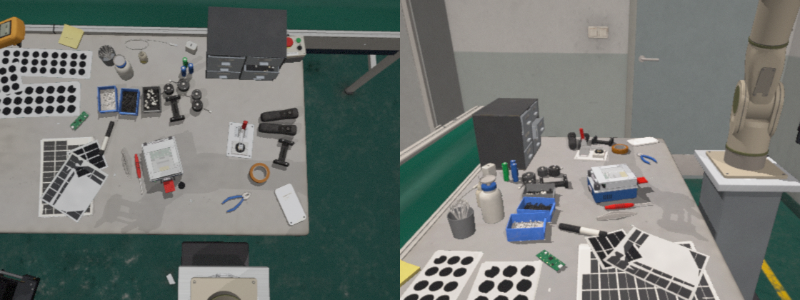

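```bash
cat > fit.py <<'E'
from h import *
n="top"
p,d=get_image(n); K,R,t=cam(n)
v,u=np.mgrid[0:420,0:560]
P=(np.stack([u,v,np.ones_like(u)],-1)@np.linalg.inv(K).T*d[...,None]-t)@R
near=(abs(P[...,0]-.52)<.16)&(abs(P[...,1]-.22)<.13)&(d>0)
m=near&(P[...,2]>.06)&(P[...,2]<.085)
r=cv2.minAreaRect(P[m][:,:2].astype(np.float32)*1000); print("lid",m.sum(),r,np.median(P[m][:,2]))
hsv=cv2.cvtColor(p,cv2.COLOR_RGB2HSV)
red=near&((hsv[...,0]<8)|(hsv[...,0]>172))&(hsv[...,1]>150)&(P[...,2]>.025)
r=cv2.minAreaRect(P[red][:,:2].astype(np.float32)*1000); print("red",red.sum(),r,np.median(P[red],0),P[red].mean(0))
b=near&(hsv[...,0]>100)&(hsv[...,0]<125)&(hsv[...,1]>120)
print("blue",b.sum(),cv2.minAreaRect(P[b][:,:2].astype(np.float32)*1000),np.median(P[b],0))
c=p[170:300,170:290]; save(cv2.resize(c,None,fx=4.5,fy=4.5,interpolation=cv2.INTER_CUBIC),"pics/crop1.png")
E
python3 fit.py
```

```text
lid 2297 ((522.5267333984375, 222.86563110351562), (146.26673889160156, 110.0193099975586), 15.084282875061035) 0.07182609920860625
red 203 ((430.57293701171875, 197.1103057861328), (38.9656867980957, 33.35429763793945), 13.255772590637207) [0.4295187  0.19779226 0.03498713] [0.43039276 0.19720976 0.03480642]
blue 0 ((0.0, 0.0), (0.0, 0.0), 0.0) [nan nan nan]
  return _methods._mean(a, axis=axis, dtype=dtype,
  ret = um.true_divide(
```

View pics/crop1.png

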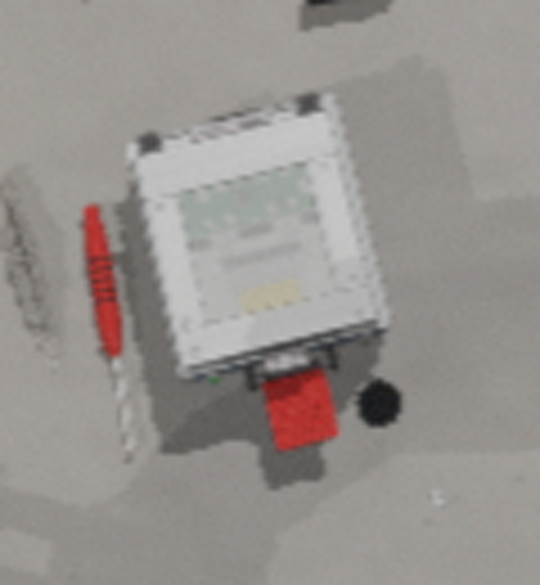

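```bash
cat > plan.py <<'E'
from h import *
from scipy.spatial.transform import Rotation as Ro
yaw=0.265; O=np.array([.528,.2237,0])
F=Ro.from_euler('z',yaw).as_matrix()
def st():
    s=telemetry.sense(); w,x,y,z=s["eef_rot"]; T=Ro.from_quat([x,y,z,w]).as_matrix(); return s,T
def go(loc): # mm fixture frame -> tool shift mm
    s,T=st(); w=O+F@np.array(loc)/1000
    ty=T[:,1]; a=np.arctan2(ty[1],ty[0]); tw=-(yaw+np.pi/2-a)
    tw=(tw+np.pi/2)%np.pi-np.pi/2
    print("loc",loc,"shift",(T.T@(w-s["eef_pos"])*1000).round(1),"twist",round(tw,3))
def where():
    s,T=st(); print("t",s["t"],"local mm",(F.T@(s["eef_pos"]-O)*1000).round(1),"F",s["wrist_force"].round(1),"op",s["opening"])
E
python3 - <<'E'
from plan import *
where(); go([-108,0,60]); go([-108,0,120])
p,d=get_image("top")
for rc in((259,254),(260,255),(258,253)): print(unproj("top",rc,d[rc]))
print(st()[1].round(3))
E
```

```text
t 0.55 local mm [-262.1  467.3  222.6] F [ 0.2 -0.8 -1.2] op 0.08702270313069874
loc [-108, 0, 60] shift [-363.2 -332.   162.5] twist -0.512
loc [-108, 0, 120] shift [-363.2 -332.   102.5] twist -0.512
[4.36890948e-01 1.54266069e-01 2.10053583e-04]
[0.43428743 0.15157596 0.00085629]
[0.43915823 0.1566703  0.00522775]
[[-0.97   0.244 -0.   ]
 [ 0.244  0.97   0.   ]
 [ 0.     0.    -1.   ]]
```

Request:
play_rows --deltas '[[[-35,-32,10,-0.08],[-70,-64,20,-0.18],[-105,-96,30,-0.28],[-140,-128,40,-0.38],[-175,-160,50,-0.48],[-210,-192,60,-0.512],[-245,-224,70,-0.512],[-280,-256,80,-0.512],[-315,-288,90,-0.512],[-345,-315,97,-0.512],[-363,-332,102,-0.512],[-363,-332,102,-0.512]]]' --jaw -1

```text
t: 1.8
eef_pos: [0.425, 0.192, 0.1202]
eef_rot: [-0.0, -0.129, 0.992, -0.0]
wrist_force: [0.1, 1.0, -0.5]
opening: 0.0025
grasp_force: 0.0
```

```bash
python3 - <<'E'
from plan import *
where(); go([-108,0,40]); go([-108,0,25])
p,d=get_image("wrist")
K,R,t=cam("wrist")
for l in("tab_pad","lid_front","key_pad","lid_hinge"):
    for q in tip_of("wrist",l)[:1]:
        z={"tab_pad":.034,"lid_front":.047,"key_pad":.063,"lid_hinge":.06}[l]
        w=on_z("wrist",q["point"],z); print(l,q["point"],round(q["score"],2),w.round(4),(F.T@(w-O)*1000).round(1))
E
```

```text
t 1.8 local mm [-107.7   -3.7  120.2] F [ 0.1  1.  -0.5] op 0.0025339379988752126
loc [-108, 0, 40] shift [ 0.3  3.7 80.2] twist -0.005
loc [-108, 0, 25] shift [ 0.3  3.7 95.2] twist -0.005
tab_pad [215.6, 283.5] 0.8 [0.4232 0.2032 0.034 ] [-106.5    7.7   34. ]
```

Request:
play_rows --deltas '[[[0,4,30,0],[0,4,60,0],[0,4,80,0],[0,4,86,0],[0,4,90,0],[0,4,94,0],[0,4,94,0]]]'

```text
t: 2.75
eef_pos: [0.4216, 0.1999, 0.0278]
eef_rot: [-0.001, -0.133, 0.991, 0.0]
wrist_force: [-11.2, -2.5, 13.7]
opening: 0.0008
grasp_force: 8.3
```

```bash
python3 - <<'E'
from plan import *
where()
p,d=get_image("side"); save(p[150:330,200:440],"pics/s1.png"); where()
E
```

```text
t 2.75 local mm [-108.9    4.9   27.8] F [-11.2  -2.5  13.7] op 0.000775488662608838
t 2.8 local mm [-108.9    4.9   27.9] F [-10.3  -3.4  13.7] op 0.0004285274288876546
```

View pics/s1.png

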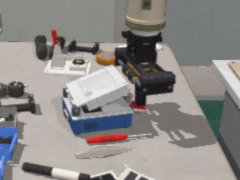

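Request:
play_rows --deltas '[[[10,0,-6,0],[25,0,-15,0],[40,0,-50,0],[40,0,-90,0],[40,0,-113,0],[40,0,-113,0],[40,0,-113,0],[40,0,-113,0],[40,0,-113,0],[40,0,-113,0],[40,0,-113,0]]]'

```text
t: 3.9
eef_pos: [0.3837, 0.1887, 0.1391]
eef_rot: [-0.0, -0.132, 0.991, -0.0]
wrist_force: [-0.3, -0.3, 0.1]
opening: 0.0006
grasp_force: 0.0
```

```bash
python3 - <<'E'
from plan import *
where()
p,d=get_image("side"); save(cv2.resize(p[130:330,200:440],None,fx=2,fy=2),"pics/s2.png"); 
for l in("lid_front","key_pad","test_fixture"):
    for n in("side","top"):
        if l=="lid_front" and n=="top": get_image("top")
        for q in tip_of(n,l)[:1]:
            z={"lid_front":.154,"key_pad":.063,"test_fixture":0}[l]
            w=on_z(n,q["point"],z); print(n,l,q["point"],round(q["score"],2),(F.T@(w-O)*1000).round(1))
go([-60,0,140])
E
```

```text
t 3.9 local mm [-148.4    4.   139.1] F [-0.3 -0.3  0.1] op 0.0006039764939178398
side lid_front [206.8, 304.5] 0.82 [-20.4  -1.  154. ]
top lid_front [226.4, 224.8] 0.67 [-26.7  -0.8 154. ]
side key_pad [242.9, 316.2] 0.52 [-49.9   3.8  63. ]
top key_pad [213.9, 222.0] 0.73 [19.4  5.4 63. ]
side test_fixture [267.2, 295.4] 0.62 [-3.6 -4.7  0. ]
top test_fixture [223.4, 226.7] 0.93 [2.7 3.9 0. ]
loc [-60, 0, 140] shift [-88.2  -4.1  -0.5] twist 0.0
```

View pics/s2.png

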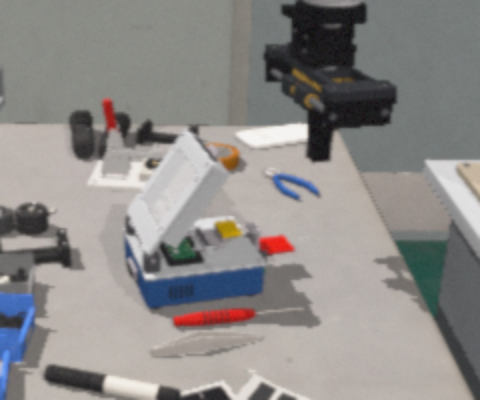

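Request:
play_rows --deltas '[[[-40,-4,0,0],[-80,-4,0,0],[-105,-4,0,0],[-118,-4,0,0],[-128,-4,0,0],[-138,-4,0,0],[-148,-4,0,0],[-158,-4,0,0],[-168,-4,0,0],[-178,-4,0,0],[-184,-4,0,0]]]'

```text
t: 5.4
eef_pos: [0.5635, 0.2334, 0.1395]
eef_rot: [0.0, -0.132, 0.991, -0.0]
wrist_force: [0.3, 0.7, 0.2]
opening: 0.0005
grasp_force: 0.1
```

```bash
python3 - <<'E'
from plan import *
where()
p,d=get_image("side"); save(cv2.resize(p[130:330,200:440],None,fx=2,fy=2),"pics/s3.png"); 
for q in tip_of("side","lid_front")[:1]:
    for z in (.18,.185):
        w=on_z("side",q["point"],z); print(q["point"],round(q["score"],2),(F.T@(w-O)*1000).round(1))
E
```

```text
t 5.4 local mm [3.680e+01 1.000e-01 1.395e+02] F [0.3 0.7 0.2] op 0.00047211040036988723
[197.5, 274.7] 0.97 [ 46.4  -6.2 180. ]
[197.5, 274.7] 0.97 [ 49.4   6.5 185. ]
```

View pics/s3.png

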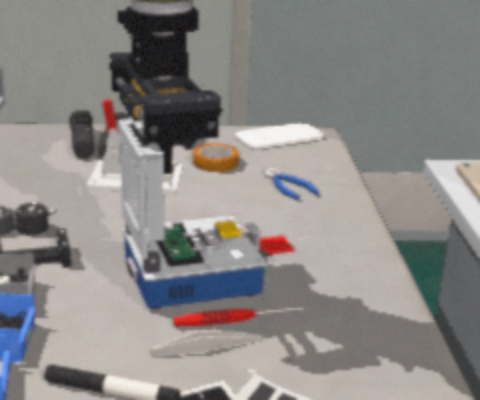

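Request:
play_rows --deltas '[[[-6,0,0,0],[-12,0,0,0],[-17,0,0,0],[-22,0,0,0],[-22,0,0,0],[10,0,0,0],[50,0,0,0],[77,0,0,0],[77,0,0,0]]]'

```text
t: 6.4
eef_pos: [0.4855, 0.2125, 0.1396]
eef_rot: [-0.001, -0.133, 0.991, 0.0]
wrist_force: [0.3, 1.3, 1.2]
opening: 0.0005
grasp_force: 0.0
```

```bash
python3 - <<'E'
from plan import *
where(); go([-42,0,70]); go([-42,0,55])
p,d=get_image("side"); save(cv2.resize(p[130:330,200:440],None,fx=2,fy=2),"pics/s4.png"); 
q=tip_of("side","lid_front")[0]; print((F.T@(on_z("side",q["point"],.182)-O)*1000).round(1))
get_image("top")
for n in("side","top"):
    for q in tip_of(n,"key_pad")[:1]: print(n,q["score"],(F.T@(on_z(n,q["point"],.063)-O)*1000).round(1))
E
```

```text
t 6.4 local mm [-43.9   0.3 139.6] F [0.3 1.3 1.2] op 0.000502934484751775
loc [-42, 0, 70] shift [-2.  -0.4 69.6] twist 0.001
loc [-42, 0, 55] shift [-2.  -0.4 84.6] twist 0.001
[  5.7  76.6 182. ]
side 0.75 [-40.3  17.4  63. ]
top 0.41 [-215.3 -218.3   63. ]
```

View pics/s4.png

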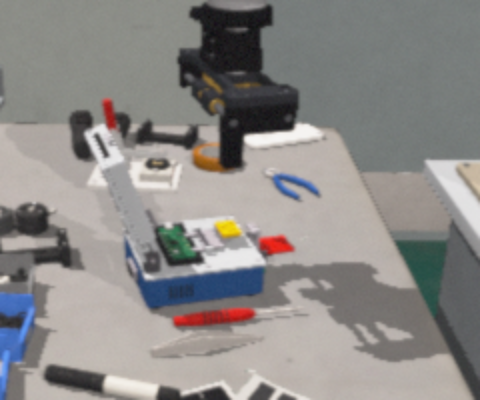

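Request:
play_rows --deltas '[[[0,0,40,0],[0,0,68,0],[0,0,75,0],[0,0,79,0],[0,0,82,0],[0,0,85,0],[0,0,85,0],[0,0,85,0]]]'

```text
t: 7.45
eef_pos: [0.4883, 0.2129, 0.0572]
eef_rot: [-0.001, -0.132, 0.991, 0.0]
wrist_force: [-14.1, -5.9, 28.0]
opening: 0.0002
grasp_force: 14.1
```

Request:
play_rows --deltas '[[[0,0,-20,0],[0,0,-60,0],[40,0,-85,0],[80,0,-85,0],[120,0,-85,0],[120,0,-85,0]]]'

```text
t: 8.05
eef_pos: [0.3695, 0.1807, 0.1403]
eef_rot: [-0.0, -0.133, 0.991, 0.0]
wrist_force: [0.6, 0.3, 0.4]
opening: 0.0004
grasp_force: 0.0
```

```bash
python3 - <<'E'
from plan import *
where()
p,d=get_image("side"); a=cv2.resize(p[200:290,250:370],(480,360))
p,d=get_image("top"); b=cv2.resize(p[190:280,180:280],(320,288)); b=np.vstack([b,np.zeros((72,320,3),np.uint8)])
save(np.hstack([a,b]),"pics/s5.png")
v,u=np.mgrid[0:420,0:560]
K,R,t=cam("top");P=(np.stack([u,v,np.ones_like(u)],-1)@np.linalg.inv(K).T*d[...,None]-t)@R
L=((P-O)@F)*1000
h=cv2.cvtColor(p,cv2.COLOR_RGB2HSV)
near=(abs(L[...,0])<75)&(abs(L[...,1])<60)&(L[...,2]>30)
for nm,m in(("yel",near&(h[...,0]>20)&(h[...,0]<35)&(h[...,1]>120)),("green",near&(h[...,0]>40)&(h[...,0]<90)&(h[...,1]>60))):
    Q=L[m]; print(nm,m.sum())
    if m.sum(): 
        print(Q.min(0).round(),Q.max(0).round(),np.median(Q,0).round(1),"fit z~x",np.polyfit(Q[:,0],Q[:,2],1).round(3))
E
```

```text
t 8.05 local mm [-164.2    0.   140.3] F [0.6 0.3 0.4] op 0.00042823814447122535
yel 89
[-55. -16.  50.] [-33.  15.  62.] [-42.6  -3.1  56.8] fit z~x [ 0.222 66.303]
green 208
[  7. -36.  41.] [33. 40. 65.] [19.1  2.5 54.6] fit z~x [-0.44  63.053]
```

View pics/s5.png

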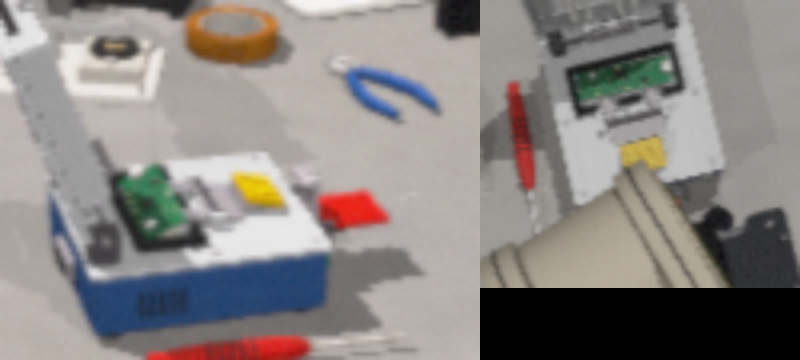

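Request:
play_rows --deltas '[[[-40,0,0,0],[-80,0,0,0],[-117,0,10,0],[-117,0,50,0],[-117,0,75,0],[-117,0,82,0],[-117,0,86,0],[-117,0,86,0],[-117,0,86,0]]]'

```text
t: 9.05
eef_pos: [0.4864, 0.2119, 0.0569]
eef_rot: [-0.0, -0.132, 0.991, 0.0]
wrist_force: [-17.6, -10.0, 39.5]
opening: 0.0002
grasp_force: 19.5
```

Request:
play_rows --deltas '[[[0,0,-20,0],[0,0,-60,0],[40,0,-85,0],[80,0,-85,0],[120,0,-85,0],[120,0,-85,0]]]'

```text
t: 9.65
eef_pos: [0.3671, 0.18, 0.1391]
eef_rot: [-0.0, -0.133, 0.991, 0.0]
wrist_force: [0.9, 0.1, -0.1]
opening: 0.0007
grasp_force: 0.0
```

```bash
python3 - <<'E'
from plan import *
where()
p,d=get_image("side"); a=cv2.resize(p[190:290,240:370],(624,480)); save(a,"pics/s6.png")
p,d=get_image("top")
v,u=np.mgrid[0:420,0:560]
K,R,t=cam("top");P=(np.stack([u,v,np.ones_like(u)],-1)@np.linalg.inv(K).T*d[...,None]-t)@R
L=((P-O)@F)*1000
h=cv2.cvtColor(p,cv2.COLOR_RGB2HSV)
near=(abs(L[...,0])<75)&(abs(L[...,1])<60)&(L[...,2]>30)
for nm,m in(("yel",near&(h[...,0]>20)&(h[...,0]<35)&(h[...,1]>120)),("green",near&(h[...,0]>40)&(h[...,0]<90)&(h[...,1]>60))):
    Q=L[m]; print(nm,m.sum(),np.median(Q,0).round(1),np.polyfit(Q[:,0],Q[:,2],1).round(3))
E
```

```text
t 9.65 local mm [-166.8    0.   139.1] F [ 0.9  0.1 -0.1] op 0.0006564873744444995
yel 99 [-43.6  -1.5  56. ] [ 0.372 72.11 ]
green 213 [19.1  2.2 54.8] [-0.442 63.39 ]
```

View pics/s6.png

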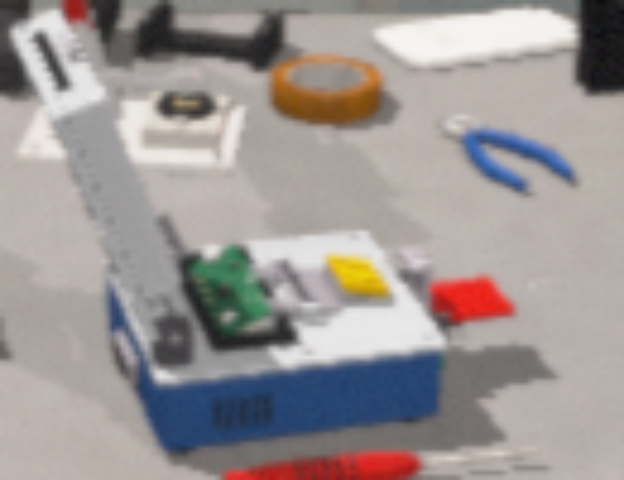

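```bash
python3 -c "
from rig import workorder; print(workorder.finish_job())"
```

```text
the job is handed in; nothing more can be done
None
```

The job is handed in: the lid was released and now rests fully open on its stop, and the ejector key is pressed to its hard stop with the board's front edge up. The arm is clear and nothing around the fixture looked disturbed. While pressing the tab I measured about 11 N backwards on the tool, possibly the rising lid, and I backed off at once.

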